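# Press a filter cartridge home with a trigger bar clamp

### The arm

A 6-joint arm with a two-finger parallel gripper is mounted at the origin on a cart in front of the work surface, level with it; the furniture and walls round the work are solid. World frame = base frame: x ahead of the robot, y to its left, z up, the work surface at z = 0. Lengths are in m, angles in rad, forces in N, time in s.
With the tool pointing down it reaches from about 0.3 to 0.775 m from the base axis. Payload 14.6 kg.
Tool frame: the origin (TCP) lies midway between the tips of the shut fingers; the grasp point (between the pads) lies behind it (bot.grasp_offset is the z of the grasp point in the tool frame, in m); z points along the fingers, y is the line along which they close (so a half turn about z gives the same grasp; the last joint's range is limited). The gripper opens to 94 mm and grips with 3 to 60 N. Pads are 16 mm wide; open, the fingers measure 119 mm over their backs; the gripper's body (75 mm by 177 mm) begins 78 mm behind the grasp point.
Start: joints at [1.178, 0.3, 1.521, -0, 1.321, -0.067], TCP at [0.176, 0.521, 0.205] pointing down, gripper open.
Joint ranges: [-3.03, 3.03], [-0.79, 2.21], [0.23, 2.52], [-1.04, 4.18], [0, 3.07], [-2.55, 2.55]. Speed limits (rad/s): [2.22, 2.22, 2.57, 3.14, 3.14, 3.14].

### API

Orientations are given as a 3x3 rotation matrix whose columns are the frame's x, y, z axes.
In Python, from bench import status, cams, close_job, bot gives the robot as it stands. The module is installed in compiled form; this text tells all that it offers.
- The arm moves only by the tool servo_tool, never from a script. Its argument "series" is a list that holds one entry, the list of rows, each a list of 5 numbers: the gripper's target within -1 to 1 (shut at 1, half-way at 0, fully open at -1), then the shift along the world's x, y, z in mm, then the turn about the world's z in rad. A call has 1 to 12 rows; each row shifts and turns the commanded pose from where the row before left it; what a row does not reach is not made up. A row lasts 1/12 s, in which the tool goes at most 41.7 mm and 7.16 degrees, less where a joint would pass 70% of its speed; a pose out of reach is approached as far as the arm can. A call is refused whole if a number of a shift passes 41.7 or a number of a turn 0.125, either way. A call with a gripper value outside its range is refused whole. The fingers move at their own pace and stop on an object; "grip_force" is the grip in N (left out, the last holds). Time passes only in rows, so rows that do not move let the fingers close. It gives the time, the measured TCP pose, the force, the opening and the grip force at its end, in the units of the state.
- status.read_state(): the state, without advancing time (a new reading comes with each control period).
- cams.grab_frame(name): name is "scene" or "top" or "wrist"; returns a dict with "image" (480x640x3 uint8, blue, green, red), "depth" (480x640 float32, m along the optical axis (not along the pixel's ray), 0 where there is no reading), "fx", "fy", "cx", "cy" (pixels), "dist_coeffs" ([k1, k2, p1, p2, k3] as OpenCV has them; the pictures are not rectified), "pose" (4x4, takes a point from camera to world coordinates). Camera axes: x right, y down, z forward; pixel columns grow to the right and rows downward; lengths in m; the calibration is good to about 2 mm. A picture is of the moment at which its call begins.
- close_job(): hands the job in; it is judged then, once.
The state is a dict: "time_s": time; "joint_positions": joint angles; "qd": joint speeds; "joint_efforts": joint torques, N m; "tool_pos": TCP position; "tool_rot": TCP orientation; "ft_force": force on the tool from outside, world axes, zero at the start; "torque": the same for the moment, N m; "finger_gap": opening from 0.0 (shut) to 1.0 (fully open); "grasp_force": force on a finger pad.
Only numpy, scipy, OpenCV 4.12 (cv2) and the standard library are available. Lean on these libraries where they do the work, as an engineer would, in place of code of your own. Each camera call takes 0.05 s, during which the arm holds its last target. There are 200 camera calls.

### The job

The white filter cartridge is standing out of its metal holder. Push it fully home with the bar clamp by pumping the clamp's trigger, then press the release lever at the rear and keep it down until the jaw has slid all the way back. Work the clamp only by its trigger and release lever (do not push the jaw or the cartridge by hand), leave trigger and lever at rest, and do not shift or tip the petri dish, the rubber stopper and the dropper bottle standing beside the clamp.

Things in the scene. Friction and masses are not known exactly. Their poses are not given: they have to be found in the camera images.
- clamp: Bar clamp fixed on a base plate 390 x 84 x 8 mm. Origin on the worktop under the trigger's pin; x along the bar, the way the jaw advances, z up. In its frame, mm: base x -190 to 200; cheeks x -114 to 30, y +-19, to z 54, their ears (x +-14) to z 84; black handle block x -64 to -38, y +-19, top z 134, behind the trigger; release lever behind the handle; jaw and holder below z 57.
- trigger (a joint): rad: 0 at rest, 0.70 fully squeezed; grows as the top is pushed to the clamp's -x, to the handle. Paddle 22 mm wide, to 70 mm above its pin (at x 0, z 72 mm), with a rubber nose bar in front; leans 0.35 to +x at rest, 0.35 to -x squeezed. Springs back. First 0.3 is free play; full squeeze and return moves the jaw 9 or 10 mm, a part one 5 or 0. Takes 3 to 12 N; once the cartridge is home it stalls early or, forced, slips.
- trigger_nose (a point): Axis of the round rubber nose (16 mm thick, 26 mm wide, level) on the trigger's front (+x) side, 62 mm from the pin; push it towards the clamp's -x. Moves with the trigger: at rest x 27, z 128 mm in the clamp frame, fully squeezed x -16, z 132. In front of it and beside it there is free space for fingers above z 84.
- release_lever (a joint): rad: near 0 at rest (flicks between -0.06 and 0.15 while the trigger is pumped), 0.26 fully pressed. Above about 0.13 it frees the jaw, which a spring then draws back at about 0.1 m/s; let go early, the jaw stops where it is. Sprung back up; needs about 3 to 8 N at the tab.
- release_tab (a point): Middle of the top of the release lever's thumb tab: a ribbed steel plate 48 mm along x, 28 mm wide, at x -156, z 67 mm in the clamp frame at rest. Pressed down; full travel there is about 14 mm (it also shifts 5 mm to -x).
- jaw_travel (a joint): Travel of the jaw, m: 0 fully back (as at the start), at most 0.065; it grows as the jaw advances. A ratchet holds the jaw between squeezes; it may drop back up to 5 mm to the last tooth when the trigger is let go.
- jaw: The moving part: toothed steel bar with the jaw plate (50 mm wide, 44 mm high, rubber face) at its front. Frame as the clamp's, shifted along x by the travel.
- jaw_face (a point): Centre of the jaw plate's front face, 30 mm above the worktop; at x = 80 mm in the clamp frame when fully back.
- holder: Filter holder, a steel block 50 x 56 x 48 mm fixed on the base plate in front of the jaw, same axes as the clamp. Origin: middle of its underside, on the base plate, at x = 150 to 166 mm in the clamp frame.
- holder_face (a point): Centre of the holder's face that looks towards the jaw; the cartridge's flange lies flat on it when home.
- cartridge: White plastic filter cartridge sliding stiffly in the holder (about 5 N) along the clamp's x: barrel 30 mm in diameter, flange 38 mm in diameter and 8 mm thick. It stays where it is pushed. Frame as the holder's, shifted along x by its travel.
- cartridge_travel (a joint): How far the cartridge has been pushed in, m: 0 to 0.008 at the start, 0.020 fully home, flange on the holder.
- cartridge_face (a point): Centre of the cartridge's flat outer face, which the jaw presses. 28 mm from the holder's face at travel 0, 8 mm (the flange thickness) when home.
- petri: Clear petri dish, 57 mm in diameter, 12 mm high, beside the clamp. Origin under its centre.
- stopper: Rubber stopper, 36 mm in diameter, 25 mm high, beside the clamp. Origin under its centre.
- dropper: Amber dropper bottle, 42 mm in diameter, 105 mm high, beside the clamp. Origin under its centre, z up.

How it is judged:
On the way:
1. the jaw has pressed the cartridge home: cartridge at most 2.5 mm short of fully home, with the jaw's face within 8 mm of it (value of joint cartridge_travel above 0.0175 m and distance between jaw_face and cartridge_face below 0.008 m), for 0.1 s.
At the end, for the whole second after the job is handed in: The cartridge is within 2.5 mm of fully home, the jaw within 4 mm of fully back, and trigger and release lever are within 0.1 rad of rest (value of joint cartridge_travel above 0.0175 m and value of joint jaw_travel below 0.004 m and value of joint each of trigger, release_lever below 0.1 rad); the robot touches nothing.
It fails at once if the robot pushes the jaw or its bar (over 3 N) (contact force between any of the fingers, the arm and jaw above 3 N).
It fails at once if the robot pushes the cartridge (over 3 N) (contact force between any of the fingers, the arm and cartridge above 3 N).
It fails at once if the petri dish, stopper or dropper bottle is shifted over 30 mm, or the bottle tipped over 0.5 rad (distance of any of petri, stopper, dropper from where it was at the start of the episode above 0.03 m or angle between dropper's own z axis and vertical above 0.5 rad).
It also fails if it takes over 61 s, if anything falls off the work surface, if the arm or the gripper's body presses on something with over 40 N, if the wrist force passes 120 N, or if a joint passes its speed limit or range.

## Working session

There is one attempt and no reset: what is moved stays moved. The work goes in short steps, Python scripts to look and compute and a tool call to move; the robot and the scene stay as the last step left them, time stands still between calls to the robot, and variables do not carry over. Pictures are saved under pics/ and viewed, at most 10 in all, crops included, and the job is handed in when it is done.

Besides the shell and the picture viewer there is one more tool, called after ">>>" as name(argument=value, ...), one argument or row to a line, values as JSON. servo_tool: Moves the arm, as the interface text tells. Its arguments: {"type":"object","properties":{"series":{"type":"array"},"grip_force":{"type":"number"}},"required":["series"]}

```bash
mkdir -p pics
cat > h.py <<'E'
import numpy as np, cv2
from bench import status, cams, bot
def grab(n,save=None):
    f=cams.grab_frame(n)
    if save: cv2.imwrite('pics/'+save,f['image'])
    np.savez('last_%s.npz'%n,**{k:np.asarray(v) for k,v in f.items()})
    return f
def load(n): return dict(np.load('last_%s.npz'%n))
def cloud(f):
    h,w=f['depth'].shape
    K=np.array([[f['fx'],0,f['cx']],[0,f['fy'],f['cy']],[0,0,1.]])
    u,v=np.meshgrid(np.arange(w),np.arange(h))
    p=cv2.undistortPoints(np.stack([u,v],-1).reshape(-1,1,2).astype(float),K,np.array(f['dist_coeffs'],float)).reshape(h,w,2)
    P=np.concatenate([p,np.ones((h,w,1))],-1)*f['depth'][...,None]
    T=np.array(f['pose']); W=P@T[:3,:3].T+T[:3,3]
    W[f['depth']<=0]=np.nan
    return W
E
python3 - <<'E'
from h import *
a=grab('top'); b=grab('scene')
cv2.imwrite('pics/a.png',a['image']);cv2.imwrite('pics/b.png',b['image'])
s=status.read_state();print(s,bot.grasp_offset)
for f in(a,b): print(f['pose'],f['fx'])
E
```

```text
{'time_s': 0.1, 'joint_positions': array([ 1.17840296e+00,  3.00432190e-01,  1.52148492e+00,  2.13978826e-06,
        1.32071526e+00, -6.65498457e-02]), 'qd': array([ 0.00071236, -0.00119489, -0.00097692, -0.00083938, -0.00048951,
       -0.00027956]), 'joint_efforts': array([-5.05024018e-04, -5.32645833e+01, -3.53282225e+01,  7.08885561e-02,
        2.35523534e-02, -9.07132085e-05]), 'tool_pos': array([0.17594885, 0.52085819, 0.20494835]), 'tool_rot': array([[-9.47380861e-01,  3.20108332e-01, -3.99504221e-04],
       [ 3.20108573e-01,  9.47380378e-01, -9.59901510e-04],
       [ 7.12099888e-05, -1.03727705e-03, -9.99999459e-01]]), 'ft_force': array([-0.07685889,  0.52865437, -0.20470339]), 'torque': array([ 0.00054694,  0.0293623 , -0.00694311]), 'grasp_force': 0.0, 'finger_gap': 0.9975168831901505} -0.0188
[[ 4.25375190e-03 -9.85999415e-01  1.66694506e-01  3.94426762e-01]
 [-9.99811908e-01 -1.03917813e-03  1.93667016e-02  7.35751370e-02]
 [-1.89223312e-02 -1.66745533e-01 -9.85818377e-01  1.09342060e+00]
 [ 0.00000000e+00  0.00000000e+00  0.00000000e+00  1.00000000e+00]] 537.6953754182625
[[ 0.76119217 -0.4411265   0.47538816  0.13239503]
 [-0.64852521 -0.5191612   0.55667468 -0.40067894]
 [ 0.00123913 -0.73203761 -0.68126309  0.69621505]
 [ 0.          0.          0.          1.        ]] 473.56552258260035
```

View pics/a.png

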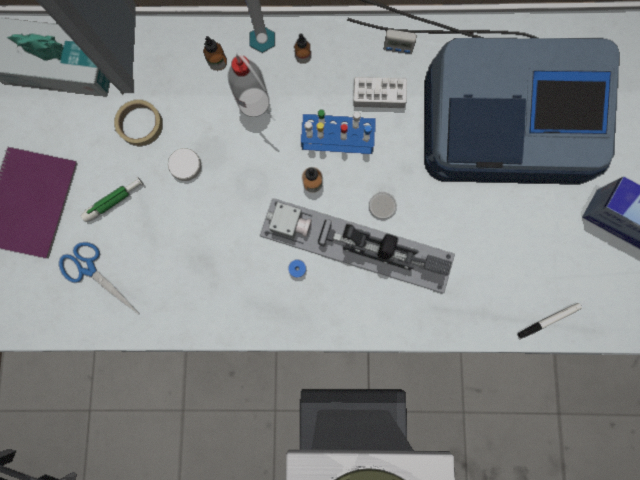

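View pics/b.png

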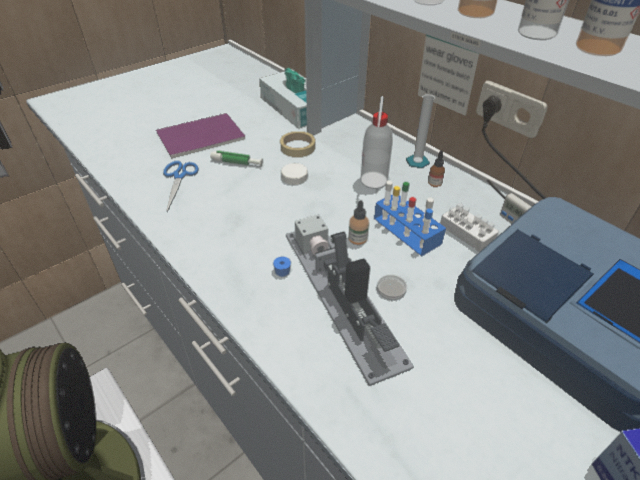

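Top: the clamp runs from its holder end (262,215) to its rear (450,275), with the blue stopper at (298,269), the dropper at (312,180) and the petri dish at (382,206). Next I'll fit the base plate from depth.

Run:
```python
from h import *
f=load('top');W=cloud(f)
sub=W[190:300,250:465].reshape(-1,3); 
bg=W[300:340,100:250].reshape(-1,3); print('table z',np.nanmedian(bg[:,2]))
img=f['image'][190:300,250:465].reshape(-1,3).astype(int)
print('hist',np.histogram(sub[:,2],np.arange(-.01,.15,.004))[0])
m=(sub[:,2]>.004)
M=m.reshape(110,215).astype(np.uint8)
n,l,st,c=cv2.connectedComponentsWithStats(M)
for i in range(1,n):
    if st[i,4]>80: print(i,st[i],np.nanmean(sub[(l==i).ravel()],0))
k=1+np.argmax(st[1:,4])
P=sub[(l==k).ravel()]
Q=P[(P[:,2]<.013)]
r=cv2.minAreaRect((Q[:,:2]*1000).astype(np.float32));print(r)
bx=cv2.boxPoints(r);print(bx)
# orient
e=[bx[1]-bx[0],bx[2]-bx[1]];a=max(e,key=np.linalg.norm);a=a/np.linalg.norm(a)
if a[1]<0:a=-a
psi=np.arctan2(a[1],a[0]);cen=np.array(r[0])
o=cen-5*a;print('psi',psi,'origin',o)
b=np.array([-a[1],a[0]])
d=P[:,:2]*1000-o;X=d@a;Y=d@b;Z=P[:,2]*1000
for lo in range(-200,205,10):
    s=(X>=lo)&(X<lo+10)&(Z>15)
    if s.any(): print(lo,s.sum(),'z',Z[s].max().round(),'y',Y[s].min().round(),Y[s].max().round())
```

```text
table z 0.0018087568645976937
hist [   2  724 8415 5794 2640 1944  282   55  162  198  126  229  247  142
  134  305  684  294   56  227  147   29   52   63   39   13   21   13
   19   16   12   18   19   13   34  126  226   47    1]
15 [119   1  30  28 623] [ 0.63186401 -0.03115969  0.01270033]
94 [  10    8  195   96 7861] [0.54540423 0.02236361 0.03435347]
479 [ 38  68  19  22 251] [0.50004855 0.1423893  0.02561206]
((548.2596435546875, 23.9322509765625), (394.1716003417969, 96.6591567993164), 72.28248596191406)
[[ 442.24442 -149.0976 ]
 [ 534.3189  -178.51332]
 [ 654.2749   196.9621 ]
 [ 562.2004   226.37782]]
psi 1.2615674 origin [546.73802185  19.1694088 ]
-180 56 z 74.0 y -18.0 30.0
-170 80 z 74.0 y -17.0 20.0
-160 77 z 73.0 y -17.0 10.0
-150 79 z 75.0 y -18.0 35.0
-140 87 z 73.0 y -39.0 10.0
-130 43 z 67.0 y -15.0 3.0
-120 58 z 63.0 y -21.0 15.0
-110 95 z 59.0 y -22.0 17.0
-100 114 z 57.0 y -24.0 17.0
-90 104 z 58.0 y -22.0 16.0
-80 86 z 58.0 y -21.0 16.0
-70 75 z 137.0 y -18.0 18.0
-60 156 z 138.0 y -21.0 18.0
-50 160 z 139.0 y -21.0 16.0
-40 129 z 134.0 y -21.0 16.0
-30 89 z 59.0 y -21.0 16.0
-20 100 z 87.0 y -21.0 16.0
-10 124 z 89.0 y -23.0 18.0
0 128 z 115.0 y -20.0 19.0
10 126 z 141.0 y -20.0 18.0
20 134 z 142.0 y -15.0 18.0
30 55 z 141.0 y -14.0 11.0
40 34 z 40.0 y -8.0 4.0
50 56 z 44.0 y -13.0 9.0
60 120 z 59.0 y -26.0 24.0
70 125 z 58.0 y -27.0 39.0
90 1 z 16.0 y 9.0 9.0
100 66 z 53.0 y -18.0 17.0
110 77 z 55.0 y -30.0 17.0
120 122 z 60.0 y -27.0 26.0
130 161 z 62.0 y -30.0 29.0
140 154 z 63.0 y -29.0 34.0
150 153 z 62.0 y -29.0 27.0
160 157 z 63.0 y -30.0 27.0
170 136 z 62.0 y -28.0 27.0
180 35 z 44.0 y -9.0 31.0
190 12 z 42.0 y -10.0 8.0
```

>>> servo_tool(
  series=[
    [[1,26,-29,0,0.017],[1,26,-29,0,0],[1,26,-29,0,0],[1,26,-29,0,0],[1,26,-29,0,0],[1,26,-29,0,0],[1,26,-29,0,0],[1,26,-29,0,0],[1,26,-29,0,0],[1,26,-29,0,0],[1,26,-29,0,0],[1,26,-29,0,0]],
  ],
  grip_force=20,
)

```text
time_s: 1.1
tool_pos: [0.4889, 0.1713, 0.2053]
tool_rot: [[-0.953, 0.304, -0.0], [0.304, 0.953, -0.0], [0.0, -0.0, -1.0]]
ft_force: [-0.4, 0.8, -0.0]
finger_gap: 0.186
grasp_force: 0.0
```

>>> servo_tool(
  series=[
    [[1,27,-29,0,0],[1,27,-29,0,0],[1,27,-29,0,0],[1,0,0,-20,0],[1,0,0,-20,0],[1,0,0,-20,0],[1,0,0,-20,0],[1,0,0,0,0]],
  ],
)

```text
time_s: 1.77
tool_pos: [0.5672, 0.0858, 0.1214]
tool_rot: [[-0.953, 0.304, -0.006], [0.304, 0.953, -0.001], [0.006, -0.003, -1.0]]
ft_force: [-0.0, -0.0, -1.6]
finger_gap: 0.005
grasp_force: 0.0
```

Run:
```python
from h import *
s=status.read_state();print(s['tool_pos'],s['tool_rot'],s['ft_force'],s['finger_gap'])
a=grab('top');b=grab('scene');
A=cv2.resize(a['image'][150:310,230:470],None,fx=3,fy=3,interpolation=2)
cv2.imwrite('pics/c.png',A)
B=cv2.resize(b['image'][170:400,260:440],None,fx=2.6,fy=2.6,interpolation=2)
cv2.imwrite('pics/d.png',B)
```

```text
[0.56715904 0.08580415 0.12137348] [[-9.52624847e-01  3.04079216e-01 -6.46003396e-03]
 [ 3.04089001e-01  9.52643458e-01 -5.66845427e-04]
 [ 5.98174318e-03 -2.50441631e-03 -9.99978973e-01]] [-0.00355904 -0.0152045  -1.56377837] 0.005055052467653688
```

View pics/c.png

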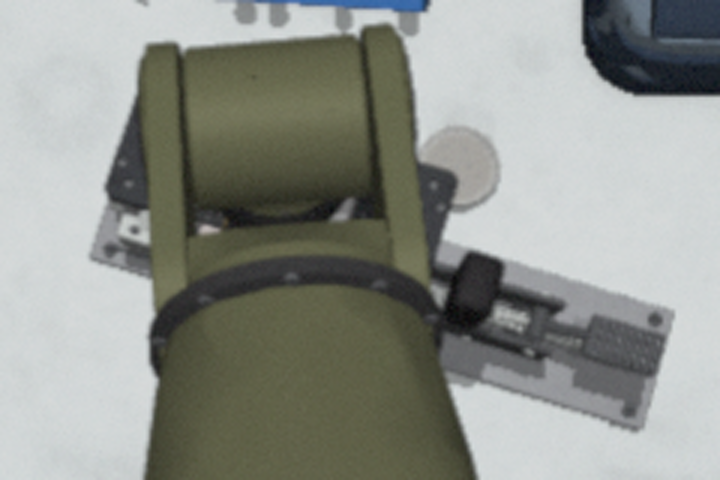

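View pics/d.png

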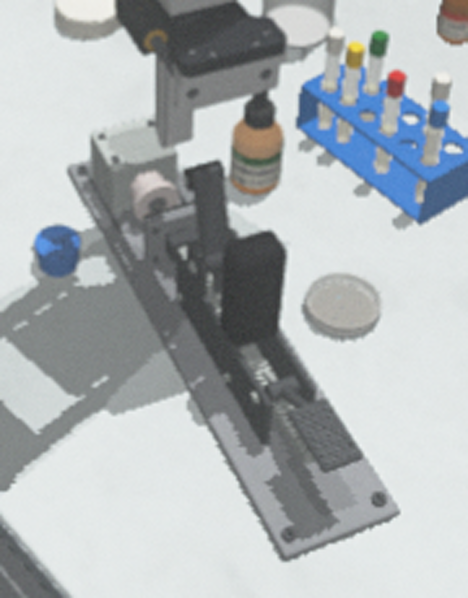

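Fingers hang clear in front of the trigger. First squeeze, gently.

>>> servo_tool(
  series=[
    [[1,-3,-9.5,-3,0],[1,-3,-9.5,0,0],[1,-3,-9.5,0,0],[1,-3,-9.5,0,0],[1,-1.5,-4.8,0,0],[1,0,0,0,0]],
  ],
)

```text
time_s: 2.37
tool_pos: [0.558, 0.043, 0.1274]
tool_rot: [[-0.952, 0.304, 0.01], [0.304, 0.953, 0.002], [-0.009, 0.005, -1.0]]
ft_force: [4.6, 7.8, 16.9]
finger_gap: 0.005
grasp_force: 7.6
```

>>> servo_tool(
  series=[
    [[1,-1.5,-4.8,0,0],[1,-1.5,-4.8,0,0],[1,-1.5,-4.8,0,0],[1,0,0,0,0]],
  ],
)

```text
time_s: 2.7
tool_pos: [0.5518, 0.028, 0.1245]
tool_rot: [[-0.952, 0.305, 0.004], [0.305, 0.952, 0.001], [-0.004, 0.002, -1.0]]
ft_force: [2.2, 3.5, 4.2]
finger_gap: -0.001
grasp_force: 2.3
```

Run:
```python
from h import *
s=status.read_state();print(s['tool_pos'],s['ft_force'],s['finger_gap'])
b=grab('scene');
B=cv2.resize(b['image'][170:340,260:420],None,fx=3.5,fy=3.5,interpolation=2)
cv2.imwrite('pics/e.png',B)
```

```text
[0.55177938 0.02802341 0.124481  ] [2.15800192 3.52506757 4.23279833] -0.0013670019179898188
```

View pics/e.png

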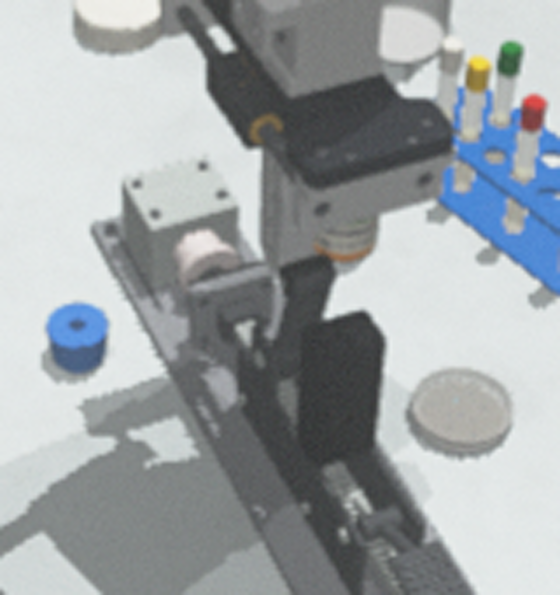

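The fingers are pushing squarely in front of the paddle and the jaw has advanced. I'll complete the squeeze.

>>> servo_tool(
  series=[
    [[1,-1.2,-3.8,0,0],[1,-0.6,-1.9,0,0],[1,0,0,0,0]],
  ],
)

```text
time_s: 3.0
tool_pos: [0.5496, 0.0227, 0.1234]
tool_rot: [[-0.953, 0.304, 0.002], [0.304, 0.953, 0.0], [-0.002, 0.001, -1.0]]
ft_force: [2.2, 4.2, 4.4]
finger_gap: 0.008
grasp_force: 2.2
```

>>> servo_tool(
  series=[
    [[1,-0.6,-1.9,0,0],[1,0,0,0,0]],
  ],
)

```text
time_s: 3.17
tool_pos: [0.5494, 0.0223, 0.1234]
tool_rot: [[-0.953, 0.304, 0.003], [0.304, 0.953, 0.003], [-0.002, 0.003, -1.0]]
ft_force: [5.1, 13.3, 5.2]
finger_gap: 0.005
grasp_force: 7.0
```

>>> servo_tool(
  series=[
    [[1,3.2,9.9,0,0],[1,3.2,9.9,0,0],[1,3.2,9.9,0,0],[1,3.2,9.9,0,0],[1,3.2,9.9,0,0],[1,0,0,0,0],[1,-3.2,-9.9,0,0],[1,-3.2,-9.9,0,0],[1,-3.2,-9.9,0,0],[1,-3.2,-9.9,0,0],[1,-3.2,-9.9,0,0],[1,0,0,0,0]],
  ],
)

```text
time_s: 4.17
tool_pos: [0.5497, 0.022, 0.1239]
tool_rot: [[-0.952, 0.305, 0.006], [0.305, 0.952, 0.005], [-0.004, 0.007, -1.0]]
ft_force: [7.8, 17.3, 4.6]
finger_gap: 0.003
grasp_force: 9.9
```

>>> servo_tool(
  series=[
    [[1,3.2,9.9,0,0],[1,3.2,9.9,0,0],[1,3.2,9.9,0,0],[1,3.2,9.9,0,0],[1,3.2,9.9,0,0],[1,0,0,0,0],[1,-3.2,-9.9,0,0],[1,-3.2,-9.9,0,0],[1,-3.2,-9.9,0,0],[1,-3.2,-9.9,0,0],[1,-3.2,-9.9,0,0],[1,0,0,0,0]],
  ],
)

```text
time_s: 5.17
tool_pos: [0.5499, 0.0219, 0.124]
tool_rot: [[-0.952, 0.305, 0.006], [0.305, 0.952, 0.005], [-0.004, 0.007, -1.0]]
ft_force: [8.7, 17.0, 4.5]
finger_gap: 0.003
grasp_force: 9.7
```

Run:
```python
from h import *
s=status.read_state();print(s['time_s'],s['tool_pos'],s['ft_force'],s['finger_gap'])
b=grab('scene');
B=cv2.resize(b['image'][170:340,260:420],None,fx=3.5,fy=3.5,interpolation=2)
cv2.imwrite('pics/f.png',B)
```

```text
5.1667 [0.54986509 0.02191597 0.12395235] [ 8.70040847 16.97233104  4.51591461] 0.0029050100329484903
```

View pics/f.png

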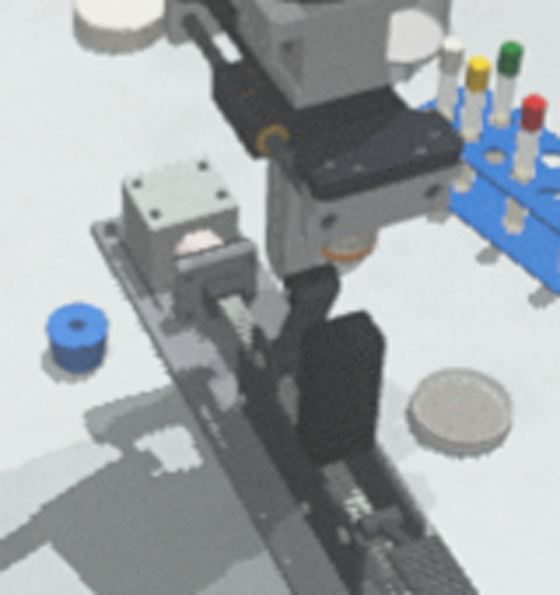

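The jaw has now reached the cartridge. One more stroke, with a depth check of the jaw position.

>>> servo_tool(
  series=[
    [[1,3.2,9.9,0,0],[1,3.2,9.9,0,0],[1,3.2,9.9,0,0],[1,3.2,9.9,0,0],[1,3.2,9.9,0,0],[1,0,0,0,0],[1,-3.2,-9.9,0,0],[1,-3.2,-9.9,0,0],[1,-3.2,-9.9,0,0],[1,-3.2,-9.9,0,0],[1,-2,-6.2,0,0],[1,0,0,0,0]],
  ],
)

```text
time_s: 6.22
tool_pos: [0.5502, 0.0237, 0.1237]
tool_rot: [[-0.952, 0.305, 0.003], [0.305, 0.952, 0.001], [-0.003, 0.002, -1.0]]
ft_force: [2.0, 5.3, 6.4]
finger_gap: 0.008
grasp_force: 3.1
```

```bash
cat > jaw.py <<'E'
from h import *
def prof(f):
    W=cloud(f).reshape(-1,3)*1000
    d=W[:,:2]-[547.7,18.9];a=np.array([.304,.953]);b=np.array([-.953,.304])
    X=d@a;Y=d@b;Z=W[:,2]
    # jaw plate back face: points z 20..50, near |y| 13..24 side
    s=(np.abs(Y)<24)&(np.abs(Y)>10)&(Z>20)&(Z<48)&(X>45)&(X<130)
    h,e=np.histogram(X[s],np.arange(45,131,3));print('back',dict(zip(e[:-1].astype(int).tolist(),h.tolist())))
    s=(np.abs(Y)<24)&(Z>50)&(Z<66)&(X>45)&(X<140)
    h,e=np.histogram(X[s],np.arange(45,141,3));print('top',dict(zip(e[:-1].astype(int).tolist(),h.tolist())))
E
python3 - <<'E'
from jaw import *
print('before');prof(dict(np.load('last_scene.npz')))
s=status.read_state();print(s['time_s'],s['tool_pos'],s['ft_force'])
b=grab('scene');prof(b)
B=cv2.resize(b['image'][170:340,260:420],None,fx=3.5,fy=3.5,interpolation=2)
cv2.imwrite('pics/g.png',B)
E
```

```text
before
back {45: 0, 48: 0, 51: 0, 54: 0, 57: 0, 60: 0, 63: 0, 66: 0, 69: 0, 72: 0, 75: 0, 78: 1, 81: 4, 84: 2, 87: 2, 90: 8, 93: 84, 96: 19, 99: 8, 102: 0, 105: 0, 108: 0, 111: 1, 114: 1, 117: 0, 120: 0, 123: 3, 126: 40}
top {45: 0, 48: 0, 51: 0, 54: 0, 57: 0, 60: 0, 63: 0, 66: 0, 69: 0, 72: 0, 75: 0, 78: 0, 81: 0, 84: 0, 87: 0, 90: 3, 93: 33, 96: 37, 99: 21, 102: 15, 105: 16, 108: 4, 111: 4, 114: 0, 117: 0, 120: 0, 123: 1, 126: 23, 129: 49, 132: 23, 135: 31}
6.2167 [0.55022223 0.02365786 0.12374326] [2.04589609 5.33778139 6.36511799]
back {45: 0, 48: 0, 51: 0, 54: 0, 57: 0, 60: 0, 63: 0, 66: 0, 69: 0, 72: 0, 75: 0, 78: 0, 81: 0, 84: 0, 87: 1, 90: 10, 93: 2, 96: 1, 99: 12, 102: 75, 105: 19, 108: 5, 111: 3, 114: 0, 117: 0, 120: 0, 123: 2, 126: 22}
top {45: 0, 48: 0, 51: 0, 54: 0, 57: 0, 60: 0, 63: 0, 66: 0, 69: 0, 72: 0, 75: 0, 78: 0, 81: 0, 84: 0, 87: 0, 90: 0, 93: 0, 96: 0, 99: 4, 102: 32, 105: 31, 108: 21, 111: 17, 114: 12, 117: 6, 120: 2, 123: 0, 126: 29, 129: 51, 132: 23, 135: 23}
```

View pics/g.png

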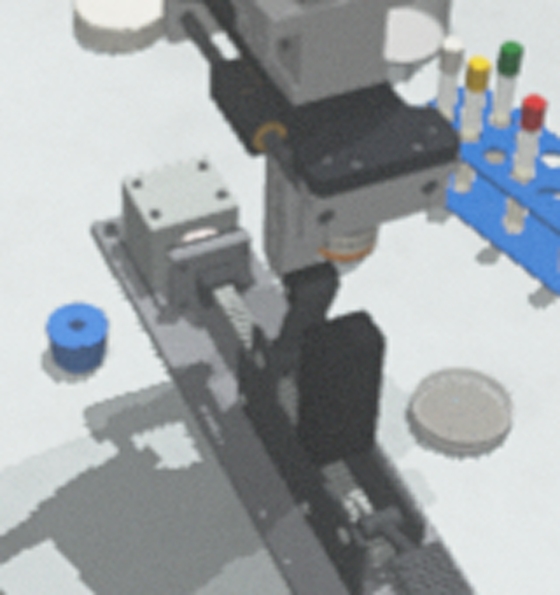

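Jaw face is at about 118 mm and the holder face at about 126, so it's close to home. One more stroke, taken slowly, to feel for the stall.

>>> servo_tool(
  series=[
    [[1,3.2,9.9,0,0],[1,3.2,9.9,0,0],[1,3.2,9.9,0,0],[1,3.2,9.9,0,0],[1,2,6.2,0,0],[1,0,0,0,0],[1,-3.2,-9.9,0,0],[1,-3.2,-9.9,0,0],[1,-1.5,-4.7,0,0],[1,0,0,0,0]],
  ],
)

```text
time_s: 7.1
tool_pos: [0.5575, 0.0455, 0.1242]
tool_rot: [[-0.952, 0.305, 0.004], [0.305, 0.952, 0.001], [-0.004, 0.003, -1.0]]
ft_force: [2.5, 7.1, 6.3]
finger_gap: 0.002
grasp_force: 3.7
```

>>> servo_tool(
  series=[
    [[1,-1.2,-3.8,0,0],[1,-0.6,-1.9,0,0],[1,0,0,0,0]],
  ],
)

```text
time_s: 7.35
tool_pos: [0.5554, 0.04, 0.1236]
tool_rot: [[-0.953, 0.304, 0.003], [0.304, 0.953, 0.001], [-0.002, 0.002, -1.0]]
ft_force: [2.2, 6.3, 4.5]
finger_gap: 0.003
grasp_force: 3.2
```

>>> servo_tool(
  series=[
    [[1,-0.9,-2.9,0,0],[1,-0.6,-1.9,0,0],[1,0,0,0,0]],
  ],
)

```text
time_s: 7.6
tool_pos: [0.5539, 0.0352, 0.1234]
tool_rot: [[-0.953, 0.304, 0.003], [0.304, 0.953, 0.001], [-0.002, 0.002, -1.0]]
ft_force: [1.7, 6.5, 5.1]
finger_gap: 0.006
grasp_force: 3.4
```

Run:
```python
from jaw import *
s=status.read_state();print(s['time_s'],s['tool_pos'],s['ft_force'])
prof(grab('scene'))
```

```text
7.6 [0.55386695 0.03524611 0.12343163] [1.73956404 6.47545086 5.11311173]
back {45: 0, 48: 0, 51: 0, 54: 0, 57: 0, 60: 0, 63: 0, 66: 0, 69: 0, 72: 0, 75: 0, 78: 0, 81: 0, 84: 0, 87: 0, 90: 3, 93: 3, 96: 1, 99: 3, 102: 48, 105: 53, 108: 6, 111: 4, 114: 0, 117: 0, 120: 0, 123: 3, 126: 19}
top {45: 0, 48: 0, 51: 0, 54: 0, 57: 0, 60: 0, 63: 0, 66: 0, 69: 0, 72: 0, 75: 0, 78: 0, 81: 0, 84: 0, 87: 0, 90: 0, 93: 0, 96: 0, 99: 0, 102: 18, 105: 31, 108: 31, 111: 16, 114: 19, 117: 3, 120: 1, 123: 3, 126: 20, 129: 55, 132: 24, 135: 23}
```

>>> servo_tool(
  series=[
    [[1,-0.9,-2.9,0,0],[1,0,0,0,0]],
  ],
)

```text
time_s: 7.82
tool_pos: [0.553, 0.0325, 0.1235]
tool_rot: [[-0.953, 0.304, 0.003], [0.304, 0.953, 0.001], [-0.002, 0.002, -1.0]]
ft_force: [2.5, 7.2, 5.3]
finger_gap: 0.007
grasp_force: 3.7
```

>>> servo_tool(
  series=[
    [[1,-0.9,-2.9,0,0],[1,0,0,0,0]],
  ],
)

```text
time_s: 7.98
tool_pos: [0.5521, 0.0295, 0.1235]
tool_rot: [[-0.953, 0.304, 0.003], [0.304, 0.953, 0.001], [-0.002, 0.002, -1.0]]
ft_force: [2.7, 6.8, 4.9]
finger_gap: 0.005
grasp_force: 3.6
```

>>> servo_tool(
  series=[
    [[1,-0.9,-2.9,0,0],[1,0,0,0,0]],
  ],
)

```text
time_s: 8.15
tool_pos: [0.5513, 0.0269, 0.1235]
tool_rot: [[-0.953, 0.304, 0.003], [0.304, 0.953, 0.002], [-0.002, 0.003, -1.0]]
ft_force: [4.6, 8.7, 4.5]
finger_gap: 0.003
grasp_force: 5.3
```

Run:
```python
from jaw import *
s=status.read_state();print(s['time_s'],s['tool_pos'],s['ft_force'])
prof(grab('scene'))
```

```text
8.15 [0.55127737 0.02694241 0.1234736 ] [4.5672007  8.72504393 4.52377658]
back {45: 0, 48: 0, 51: 0, 54: 0, 57: 0, 60: 0, 63: 0, 66: 0, 69: 0, 72: 0, 75: 0, 78: 0, 81: 0, 84: 0, 87: 0, 90: 1, 93: 3, 96: 3, 99: 2, 102: 11, 105: 68, 108: 31, 111: 2, 114: 0, 117: 0, 120: 0, 123: 0, 126: 20}
top {45: 0, 48: 0, 51: 0, 54: 0, 57: 0, 60: 0, 63: 0, 66: 0, 69: 0, 72: 0, 75: 0, 78: 0, 81: 0, 84: 0, 87: 0, 90: 0, 93: 0, 96: 0, 99: 0, 102: 0, 105: 28, 108: 29, 111: 26, 114: 16, 117: 12, 120: 6, 123: 2, 126: 27, 129: 57, 132: 22, 135: 26}
```

>>> servo_tool(
  series=[
    [[1,-0.9,-2.9,0,0],[1,0,0,0,0]],
  ],
)

```text
time_s: 8.37
tool_pos: [0.5504, 0.0243, 0.1234]
tool_rot: [[-0.953, 0.304, 0.003], [0.304, 0.953, 0.002], [-0.002, 0.003, -1.0]]
ft_force: [2.2, 6.1, 4.4]
finger_gap: 0.009
grasp_force: 3.4
```

>>> servo_tool(
  series=[
    [[1,-0.6,-1.9,0,0],[1,0,0,0,0]],
  ],
)

```text
time_s: 8.53
tool_pos: [0.5497, 0.0224, 0.1232]
tool_rot: [[-0.953, 0.304, 0.003], [0.304, 0.953, 0.002], [-0.002, 0.003, -1.0]]
ft_force: [3.8, 10.1, 3.3]
finger_gap: 0.008
grasp_force: 5.4
```

Run:
```python
from jaw import *
s=status.read_state();print(s['time_s'],s['tool_pos'],s['ft_force'])
b=grab('scene');prof(b)
B=cv2.resize(b['image'][200:280,280:380],None,fx=6,fy=6,interpolation=2)
cv2.imwrite('pics/i.png',B)
```

```text
8.5333 [0.54969548 0.02235225 0.1232441 ] [ 3.77435278 10.07575585  3.29687637]
back {45: 0, 48: 0, 51: 0, 54: 0, 57: 0, 60: 0, 63: 0, 66: 0, 69: 0, 72: 0, 75: 0, 78: 0, 81: 0, 84: 0, 87: 0, 90: 0, 93: 7, 96: 3, 99: 1, 102: 3, 105: 69, 108: 30, 111: 7, 114: 0, 117: 0, 120: 0, 123: 1, 126: 20}
top {45: 0, 48: 0, 51: 0, 54: 0, 57: 0, 60: 0, 63: 0, 66: 0, 69: 0, 72: 0, 75: 0, 78: 0, 81: 0, 84: 0, 87: 0, 90: 0, 93: 0, 96: 0, 99: 0, 102: 2, 105: 36, 108: 26, 111: 21, 114: 15, 117: 12, 120: 9, 123: 2, 126: 36, 129: 43, 132: 31, 135: 20}
```

View pics/i.png

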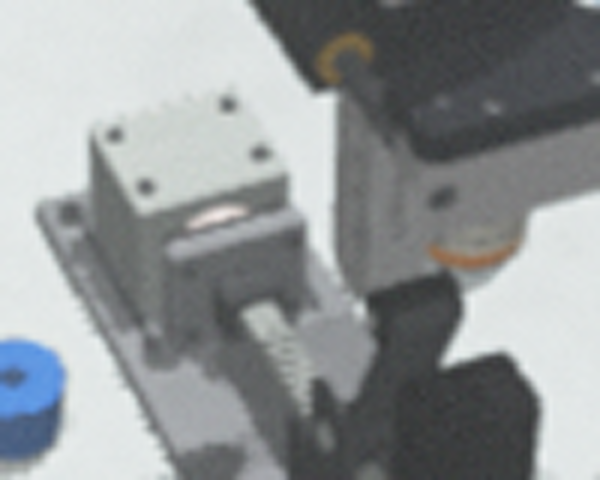

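Force climbed to about 10 N, then slipped with the jaw unmoved, which suggests it's home. One confirming stroke.

>>> servo_tool(
  series=[
    [[1,3.2,9.9,0,0],[1,3.2,9.9,0,0],[1,3.2,9.9,0,0],[1,3.2,9.9,0,0],[1,2.6,8,0,0],[1,0,0,0,0],[1,-3.2,-9.9,0,0],[1,-3.2,-9.9,0,0],[1,-3.2,-9.9,0,0],[1,-2.2,-7,0,0],[1,-1.2,-3.8,0,0],[1,0,0,0,0]],
  ],
)

```text
time_s: 9.58
tool_pos: [0.5525, 0.0289, 0.1243]
tool_rot: [[-0.953, 0.304, 0.004], [0.304, 0.953, 0.001], [-0.004, 0.003, -1.0]]
ft_force: [2.3, 6.4, 5.8]
finger_gap: 0.006
grasp_force: 3.6
```

Run:
```python
from jaw import *
s=status.read_state();print(s['time_s'],s['tool_pos'],s['ft_force'])
b=grab('scene');prof(b)
```

```text
9.5833 [0.55247794 0.02886769 0.12426975] [2.30349524 6.37317984 5.80529143]
back {45: 0, 48: 0, 51: 0, 54: 0, 57: 0, 60: 0, 63: 0, 66: 0, 69: 0, 72: 0, 75: 0, 78: 0, 81: 0, 84: 0, 87: 0, 90: 1, 93: 4, 96: 3, 99: 2, 102: 3, 105: 67, 108: 35, 111: 4, 114: 0, 117: 0, 120: 0, 123: 0, 126: 23}
top {45: 0, 48: 0, 51: 0, 54: 0, 57: 0, 60: 0, 63: 0, 66: 0, 69: 0, 72: 0, 75: 0, 78: 0, 81: 0, 84: 0, 87: 0, 90: 0, 93: 0, 96: 0, 99: 0, 102: 1, 105: 25, 108: 36, 111: 22, 114: 14, 117: 14, 120: 5, 123: 3, 126: 33, 129: 52, 132: 19, 135: 30}
```

Jaw unchanged, so the cartridge is home. Moving to above the release tab.

>>> servo_tool(
  series=[
    [[1,3.4,10.7,0,0],[1,3.4,10.7,0,0],[1,3.4,10.7,0,0],[1,3.4,10.7,0,0],[1,0,0,30,0],[1,0,0,30,0],[1,0,0,30,0],[1,0,0,0,0]],
  ],
)

```text
time_s: 10.3
tool_pos: [0.5671, 0.0731, 0.2182]
tool_rot: [[-0.953, 0.303, 0.008], [0.303, 0.953, 0.0], [-0.007, 0.003, -1.0]]
ft_force: [-0.0, 1.3, 0.9]
finger_gap: -0.0
grasp_force: 0.0
```

>>> servo_tool(
  series=[
    [[1,-9.3,-29,0,0],[1,-9.3,-29,0,0],[1,-9.3,-29,0,0],[1,-9.3,-29,0,0],[1,-9.3,-29,0,0],[1,-9.3,-29,0,0],[1,-9.3,-29,0,0],[1,0,0,-25,0],[1,0,0,-25,0],[1,0,0,-25,0],[1,0,0,-25,0],[1,0,0,0,0]],
  ],
)

```text
time_s: 11.3
tool_pos: [0.4982, -0.1297, 0.1078]
tool_rot: [[-0.953, 0.304, -0.007], [0.304, 0.953, 0.002], [0.007, 0.0, -1.0]]
ft_force: [0.8, 0.5, -1.0]
finger_gap: 0.005
grasp_force: 0.0
```

Run:
```python
from jaw import *
s=status.read_state();print(s['time_s'],s['tool_pos'],s['ft_force'])
b=grab('scene');prof(b)
cv2.imwrite('pics/j.png',cv2.resize(b['image'][170:400,260:440],None,fx=2.6,fy=2.6,interpolation=2))
```

```text
11.3 [ 0.49815804 -0.12972336  0.10778471] [ 0.78355518  0.47714433 -0.9834674 ]
back {45: 0, 48: 0, 51: 0, 54: 0, 57: 0, 60: 0, 63: 0, 66: 0, 69: 0, 72: 0, 75: 0, 78: 0, 81: 0, 84: 0, 87: 1, 90: 8, 93: 3, 96: 1, 99: 11, 102: 89, 105: 11, 108: 5, 111: 2, 114: 0, 117: 0, 120: 1, 123: 3, 126: 27}
top {45: 0, 48: 0, 51: 0, 54: 0, 57: 0, 60: 0, 63: 0, 66: 0, 69: 0, 72: 0, 75: 0, 78: 0, 81: 0, 84: 0, 87: 0, 90: 0, 93: 0, 96: 0, 99: 2, 102: 37, 105: 24, 108: 30, 111: 9, 114: 15, 117: 5, 120: 3, 123: 1, 126: 34, 129: 46, 132: 24, 135: 23}
```

View pics/j.png

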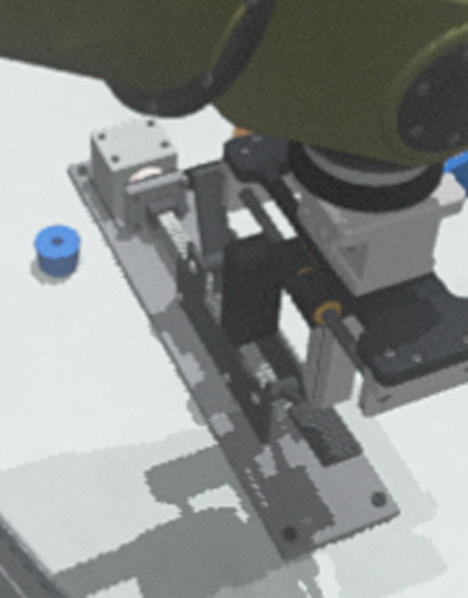

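Fingers are above the tab and the body is clear of the handle. Pressing down in steps.

>>> servo_tool(
  series=[
    [[1,-2,-6,-12,0],[1,0,0,-12,0],[1,0,0,-8,0],[1,0,0,0,0]],
  ],
)

```text
time_s: 11.68
tool_pos: [0.4981, -0.1366, 0.0802]
tool_rot: [[-0.953, 0.304, -0.001], [0.304, 0.953, 0.0], [0.001, -0.0, -1.0]]
ft_force: [0.1, 0.8, -0.4]
finger_gap: 0.003
grasp_force: 0.0
```

>>> servo_tool(
  series=[
    [[1,0,0,-4,0],[1,0,0,-4,0],[1,0,0,-3,0],[1,0,0,0,0]],
  ],
)

```text
time_s: 12.02
tool_pos: [0.4984, -0.137, 0.0695]
tool_rot: [[-0.953, 0.304, 0.001], [0.304, 0.953, -0.0], [-0.001, -0.0, -1.0]]
ft_force: [0.4, -0.6, 1.7]
finger_gap: 0.005
grasp_force: 0.7
```

>>> servo_tool(
  series=[
    [[1,0,0,-3,0],[1,0,0,-3,0],[1,0,0,0,0]],
  ],
)

```text
time_s: 12.27
tool_pos: [0.498, -0.1368, 0.063]
tool_rot: [[-0.953, 0.304, -0.0], [0.304, 0.953, 0.0], [0.0, 0.0, -1.0]]
ft_force: [1.4, -1.2, 2.1]
finger_gap: 0.004
grasp_force: 0.9
```

>>> servo_tool(
  series=[
    [[1,0,0,-3,0],[1,0,0,-2,0],[1,0,0,0,0]],
  ],
)

```text
time_s: 12.52
tool_pos: [0.4981, -0.1369, 0.058]
tool_rot: [[-0.953, 0.304, -0.0], [0.304, 0.953, 0.0], [0.0, -0.0, -1.0]]
ft_force: [0.4, -2.2, 2.4]
finger_gap: 0.006
grasp_force: 1.3
```

>>> servo_tool(
  series=[
    [[1,0,0,-2,0],[1,0,0,-1,0],[1,0,0,0,0],[1,0,0,0,0],[1,0,0,0,0],[1,0,0,0,0],[1,0,0,0,0],[1,0,0,0,0]],
  ],
)

```text
time_s: 13.18
tool_pos: [0.4982, -0.1369, 0.0555]
tool_rot: [[-0.953, 0.304, 0.0], [0.304, 0.953, -0.0], [-0.0, -0.0, -1.0]]
ft_force: [-1.9, -3.6, 3.2]
finger_gap: 0.005
grasp_force: 1.6
```

Run:
```python
from jaw import *
s=status.read_state();print(s['time_s'],s['tool_pos'],s['ft_force'])
b=grab('scene');prof(b)
```

```text
13.1833 [ 0.49815483 -0.13686155  0.05550153] [-1.90226321 -3.58595531  3.2474393 ]
back {45: 0, 48: 0, 51: 4, 54: 2, 57: 2, 60: 1, 63: 50, 66: 35, 69: 9, 72: 0, 75: 0, 78: 0, 81: 0, 84: 0, 87: 0, 90: 0, 93: 0, 96: 0, 99: 0, 102: 0, 105: 0, 108: 0, 111: 0, 114: 0, 117: 3, 120: 20, 123: 6, 126: 25}
top {45: 0, 48: 0, 51: 0, 54: 0, 57: 0, 60: 0, 63: 22, 66: 23, 69: 26, 72: 19, 75: 15, 78: 7, 81: 0, 84: 0, 87: 0, 90: 0, 93: 0, 96: 0, 99: 0, 102: 0, 105: 0, 108: 0, 111: 0, 114: 0, 117: 0, 120: 0, 123: 0, 126: 4, 129: 5, 132: 3, 135: 3}
```

Jaw is back and the flange sits on the holder. I'll hold a little longer, then lift off.

>>> servo_tool(
  series=[
    [[1,0,0,-2,0],[1,0,0,0,0],[1,0,0,0,0],[1,0,0,0,0],[1,0,0,0,0],[1,0,0,0,0],[1,0,0,0,0],[1,0,0,0,0],[1,0,0,0,0],[1,0,0,0,0],[1,0,0,0,0],[1,0,0,0,0]],
  ],
)

```text
time_s: 14.23
tool_pos: [0.4982, -0.1368, 0.0535]
tool_rot: [[-0.953, 0.304, 0.0], [0.304, 0.953, -0.0], [-0.0, -0.0, -1.0]]
ft_force: [-0.7, -2.6, 3.0]
finger_gap: 0.003
grasp_force: 1.6
```

>>> servo_tool(
  series=[
    [[1,0,0,6,0],[1,0,0,8,0],[1,0,0,12,0],[1,0,0,30,0],[1,0,0,30,0],[1,0,0,30,0],[1,-12,-30,20,0],[1,-12,-30,0,0],[1,-12,-30,0,0],[1,-12,-30,0,0],[1,0,0,0,0],[1,0,0,0,0]],
  ],
)

```text
time_s: 15.23
tool_pos: [0.4495, -0.2576, 0.1899]
tool_rot: [[-0.952, 0.306, 0.0], [0.306, 0.952, 0.0], [0.0, 0.0, -1.0]]
ft_force: [0.3, 0.2, -0.9]
finger_gap: 0.007
grasp_force: 0.0
```

Run:
```python
from jaw import *
s=status.read_state();print(s['time_s'],s['tool_pos'],s['ft_force'])
b=grab('scene');prof(b);a=grab('top')
old=cv2.imread('pics/b.png')
c=lambda i:cv2.resize(i[170:400,260:440],None,fx=2.1,fy=2.1,interpolation=2)
cv2.imwrite('pics/k.png',np.hstack([c(old),c(b['image'])]))
```

```text
15.2333 [ 0.44952701 -0.25758794  0.18985401] [ 0.28727792  0.22279085 -0.86277707]
back {45: 0, 48: 0, 51: 4, 54: 2, 57: 2, 60: 2, 63: 47, 66: 43, 69: 7, 72: 0, 75: 0, 78: 0, 81: 0, 84: 0, 87: 0, 90: 0, 93: 0, 96: 0, 99: 0, 102: 0, 105: 0, 108: 0, 111: 0, 114: 0, 117: 7, 120: 48, 123: 12, 126: 36}
top {45: 0, 48: 0, 51: 0, 54: 0, 57: 0, 60: 1, 63: 21, 66: 31, 69: 25, 72: 14, 75: 12, 78: 10, 81: 0, 84: 0, 87: 0, 90: 0, 93: 0, 96: 0, 99: 0, 102: 0, 105: 0, 108: 0, 111: 0, 114: 0, 117: 1, 120: 2, 123: 2, 126: 34, 129: 48, 132: 22, 135: 25}
```

View pics/k.png

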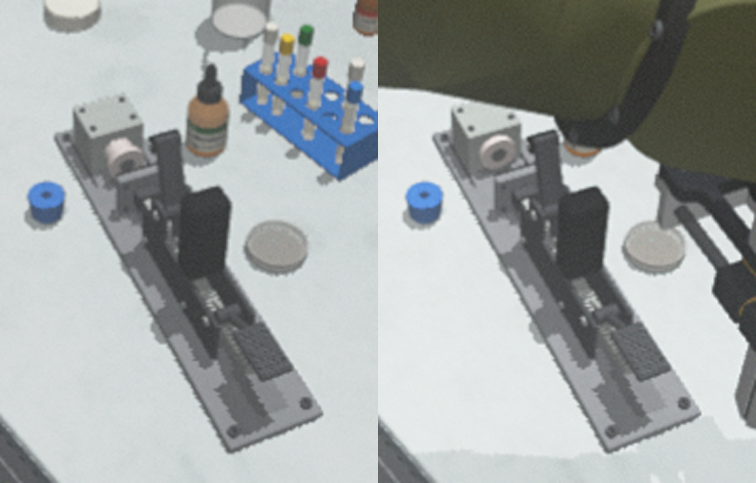

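Compared with the first picture, the flange is flat on the holder (right half, about (498,152)), and the jaw, trigger, lever, stopper and petri dish are where they started. The arm partly hides the dropper bottle, but its base is still in place. Handing in.

```bash
python3 -c "
from bench import close_job
print(close_job())"
```

```text
the job is handed in; nothing more can be done
None
```

I handed the job in at about 15 s of the 61 s. The last pictures show the cartridge pushed fully home, the jaw all the way back, and the trigger and lever at rest. The petri dish and stopper had not moved, and neither had the part of the dropper bottle the arm left visible. The hand-in gave no verdict.

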